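# Lock and cap the granule canister

## Task

Get the granule canister ready for the store: first turn the hexagonal coupling on its neck clockwise until its lug is up against the stop block. Then take the narrow, tall snap cap (not the wide flat lid), put it on the spout and press straight down past the click until the rubber seal under it is fully squeezed. Keep pressing: finish with the gripper still on the cap, holding it fully down, and leave the other things on the counter where they are.

Things in the scene. Friction and masses are not known exactly. Their poses are not given: they have to be found in the camera images.
- canister: White square granule canister, 112 x 112 mm, fixed in a grey cradle 150 x 150 mm; it cannot move. Origin: centre of the cradle's underside on the counter, z up. On the origin's vertical axis: round shoulder (its top 85 mm above the counter), coupling (86 to 115 mm), seal ring, and through them all the spout, up to 143 mm.
- spout_top (a point): Centre of the spout's top, 143 mm above the counter. The spout is an upright stud of diameter 22 mm; its top 5 mm taper to 15 mm. Four sprung steel balls stand 3 mm out of its side, 131 mm above the counter; they make the cap's click.
- coupling (a joint): Angle of the brass coupling in rad: grows clockwise seen from above, from 0 (loose) to 1.6, where its lug meets the stop block and it is tight. It starts between 0.4 and 1.1, stays where it is left and needs about 0.15 N m to turn.
- coupling_grip (a point): On the coupling's axis, 112 mm above the counter, turning with it. Hexagon 40 mm across flats (46 across corners), 90 to 115 mm up; flats face this frame's x axis and every 60 degrees from it. Under it a flange of diameter 50 mm, 86 to 90 mm up, has one lug along +x, reaching 39 mm from the axis. Grip the flats with the fingertips no lower than 91 mm. The spout stands 28 mm above its top.
- stop_block (a point): Centre of the small grey block, 10 x 10 x 8 mm, on the canister's shoulder, 34 mm from the spout's axis, where the lug stops.
- seal (a joint): How far the sprung seal ring (black rubber, diameter 33 mm, round the spout on top of the coupling) is pressed down, in m: 0 free, its top 121 mm above the counter; 0.004 fully squeezed, its top 117 mm up, on a hard stop. Spring: about 3 N at first, 10 N when fully squeezed; it rises again when let go.
- cap_center (a point): Snap cap to fit: grey ribbed round cap, diameter 38 mm, 32 mm tall, 25 to 40 g, standing on the counter open end down; the point is its centre, half-way up. Bore 27.5 mm deep, with a lip of diameter 24.4 mm at the rim. Fully home on the spout its rim is 117 mm and this point 133 mm above the counter. Gripped at half-height or just above, it can be carried and pressed on in one grip.
- cap: The same snap cap, origin at the centre of its underside (rim), z up. Pushed over the spout, its lip meets the sprung balls with the rim 135 mm above the counter; the push rises to about 10 N, then drops as the lip passes the balls and they draw the cap down; the click is done with the rim near 122 mm, just before it touches the seal. Press on from there.
- jar_lid_center (a point): Centre of a wide flat grey lid, diameter 64 mm, 14 mm high, on the counter; it belongs elsewhere: leave it alone. It and the cap may swap places.
- pill_bottle: White pill jar, diameter 56 mm, 85 mm tall; origin at its underside. Leave it alone.
- ink_stamp: Dark wooden hand stamp, diameter 40 mm, 70 mm tall; origin at its underside. Leave it alone.
There are look-alikes about, which are no part of the job. Of the things that look like the canister, the larger one is meant. Of the things shaped like the cap, the grey one is meant.

How it is judged (in metres and radians):
On the way, in this order (a step that is already met when the one before it is completed fails the run):
1. the coupling is turned clockwise until tight, before the cap is on (value of joint coupling above 1.48 rad and horizontal distance between cap_center and spout_top above 0.03 m), for 0.2 s.
2. the cap is on the spout and has clicked (horizontal distance between cap_center and spout_top below 0.004 m and angle between cap_center's own z axis and vertical below 0.12 rad and z of cap_center in the frame of canister below 0.1385 m), for 0.1 s.
At the end, for the whole second after the job is handed in: Coupling within 0.12 rad of its stop; cap upright (within 0.12 rad) and centred on the spout within 4 mm, its centre less than 135.5 mm above the counter; the seal squeezed by more than 2 of its 4 mm, and the fingers still touching the cap with more than 1 N, all through the last second (value of joint coupling above 1.48 rad and horizontal distance between cap_center and spout_top below 0.004 m and angle between cap_center's own z axis and vertical below 0.12 rad and z of cap_center in the frame of canister below 0.1355 m and value of joint seal above 0.002 m and contact force between the fingers and cap above 1 N); the arm keeps its last pose, push and grip.
It fails at once if the wide lid is disturbed (moved more than 30 mm) (distance of jar_lid_center from where it was at the start of the episode above 0.03 m).
It fails at once if the pill jar is disturbed (moved more than 30 mm) (distance of pill_bottle from where it was at the start of the episode above 0.03 m).
It fails at once if the hand stamp is disturbed (moved more than 30 mm) (distance of ink_stamp from where it was at the start of the episode above 0.03 m).
It also fails if it takes over 53 s, if anything falls off the work surface, if the arm or the gripper's body presses on something with over 40 N, if the wrist force passes 120 N, or if a joint passes its speed limit or range.

## Robot

A 6-joint arm with a two-finger parallel gripper is mounted at the origin on the work surface. World frame = base frame: x ahead of the robot, y to its left, z up, the work surface at z = 0. Lengths are in m, angles in degrees, forces in N, time in s.
With the tool pointing down it reaches from about 0.4 to 0.825 m from the base axis. Payload 7 kg.
Tool frame: the origin (TCP) lies midway between the tips of the shut fingers; the grasp point (between the pads) lies r.hold_point_z behind it (r.hold_point_z is the distance from the TCP to the grasp point, in m); z points along the fingers, x is the direction in which the jaws open and shut, and the axes are right-handed (so a half turn about z gives the same grasp; the last joint's range is limited). The gripper opens to 88 mm and grips with 3 to 60 N. Pads are 19 mm wide; open, the fingers measure 130 mm over their backs; the gripper's body (78 mm by 193 mm) begins 47 mm behind the grasp point.
Start: joints at [-48.237, 20.546, 0.682, 0, -70.136, -16.507], TCP at [0.288, -0.61, 0.227] pointing down, gripper open.
Joint ranges: [-176.03, 176.03], [-82.01, 121.73], [-58.28, 71.71], [-173.87, 95.51], [-174.79, -0.11], [-173.66, 173.66]. Speed limits (degrees/s): [136.94, 136.94, 172.46, 180, 180, 180].

## Interface

Orientations are given as [roll, pitch, yaw] about the fixed x, y, z axes, in that order (R = Rz(yaw) Ry(pitch) Rx(roll)).
In Python, from plant import get_state, viewer, close_job, r gives the robot as it stands.
- The arm moves only by the tool apply_moves, never from a script. Its argument "plan" is a list of rows, each a list of 3 entries, a list of its own where there are three numbers: the closure in counts, from 0 (fully open) to 255 (shut), then the shift along the tool's x, y, z in units of 50 mm (1.0 is 50 mm), then the turn about the tool's z in units of 6 degrees (1.0 is 6 degrees). A call has 1 to 12 rows; each row shifts and turns the commanded pose from where the row before left it, along the tool's axes as they then stand; what a row does not reach is not made up. A row lasts 1/8 s, in which the tool goes at most 62.5 mm and 10.7 degrees, less where a joint would pass 70% of its speed; a pose out of reach is approached as far as the arm can. A call is refused whole if a number of a shift passes 1 or a number of a turn 1, either way. A call with a gripper value outside its range is refused whole. The fingers move at their own pace and stop on an object; "squeeze" is the grip in N (left out, the last holds). Time passes only in rows, so rows that do not move let the fingers close. It gives the time, the measured TCP pose, the force and the opening at its end, in the units of the state.
- get_state(): the state, without advancing time (a new reading comes with each control period).
- viewer.capture(name): name is "side" or "top" or "wrist"; returns a dict with "frame" (384x512x3 uint8, blue, green, red), "K" (3x3 intrinsics, pixels), "R" (3x3) and "t" (3): a world point X has camera coordinates R X + t; the wrist camera has in their place "mount" (4x4, takes a point from camera to tool coordinates, whose origin is the TCP and whose axes are the tool frame's). Camera axes: x right, y down, z forward; pixel columns grow to the right and rows downward; lengths in m; the calibration is good to about 2 mm. A picture is of the moment at which its call begins: read the wrist's pose just before it. There is no depth.
- close_job(): hands the job in, once; it reports no verdict.
The state is a dict: "time_s": time; "joints": joint angles; "qd": joint speeds; "joint_torque": joint torques, N m; "tcp_pos": TCP position; "eef_rot": TCP orientation; "contact_force": force on the tool from outside, world axes, zero at the start; "moment": the same for the moment, N m; "gripper_width": finger opening in m.
Only numpy, scipy, OpenCV 4.12 (cv2) and the standard library are available. Lean on these libraries where they do the work, as an engineer would, in place of code of your own. Each camera call takes 0.05 s, during which the arm holds its last target.

## Working session

There is one attempt and no reset: what is moved stays moved. The work goes in short steps, Python scripts to look and compute and a tool call to move; the robot and the scene stay as the last step left them, time stands still between calls to the robot, and variables do not carry over. Pictures are saved under pics/ and viewed, and the job is handed in when it is done.

Besides the shell and the picture viewer there is one more tool, called by a JSON object that holds its "method" and its "body", one argument or row to a line. apply_moves: Moves the arm, as the interface text tells. Its arguments: {"type":"object","properties":{"plan":{"type":"array","items":{"type":"array"}},"squeeze":{"type":"number"}},"required":["plan"]}

```bash
ls; mkdir -p pics
python3 - <<'E'
from plant import get_state, viewer, r
import cv2, json
print(get_state()); print(r.hold_point_z)
for n in("side","top","wrist"):
    c=viewer.capture(n); cv2.imwrite(f"pics/{n}0.png",c["frame"])
    print(n,{k:v.tolist() if hasattr(v,'tolist') else v for k,v in c.items() if k!="frame"})
E
```

```text
pics
{'time_s': 0.0, 'joints': array([-4.82368389e+01,  2.05907593e+01,  6.33407213e-01, -2.14155524e-02,
       -7.01342748e+01, -1.65063461e+01]), 'qd': array([ 0.05545052, -0.01909369, -0.09432154,  0.05740476,  0.01676429,
        0.12325072]), 'joint_torque': array([-7.88811303e-04, -5.82711804e+01,  2.93048912e+01,  6.99688956e+00,
        6.85538747e-03, -1.83685670e-04]), 'tcp_pos': array([ 0.28777615, -0.61004241,  0.22562344]), 'eef_rot': array([-1.79993266e+02, -9.35712212e-02,  1.15249516e+02]), 'contact_force': array([-0.56405524,  0.70428283, -0.29700451]), 'moment': array([ 0.01646323,  0.02600691, -0.03507593]), 'gripper_width': 0.08773483946420721}
0.0188
side {'K': [[450.004613360967, 0.0, 258.2700957242091], [0.0, 450.004613360967, 188.37093332409503], [0.0, 0.0, 1.0]], 'R': [[-0.9976212086836792, -0.0672979886544217, -0.01492999355606717], [-0.04304576884486527, 0.7773412878783195, -0.627604639836442], [0.05384223035006356, -0.6254690263176464, -0.7783890488362396]], 't': [0.5464315749795823, 0.1158273539346567, 1.2096548338491473]}
top {'K': [[391.5446538483901, 0.0, 262.1474045816779], [0.0, 391.5446538483901, 187.65599080197876], [0.0, 0.0, 1.0]], 'R': [[-0.004300415815398738, -0.9999390337659735, -0.010170308500066704], [-0.996594432325409, 0.005123099264995579, -0.0823000079703337], [0.08234709394878886, 0.009781748570315184, -0.996555705173121]], 't': [-0.044471131294500484, 0.5571709896902908, 0.9050321826464369]}
wrist {'K': [[287.4116737949609, 0.0, 253.38609724145405], [0.0, 287.4116737949609, 192.23247641178145], [0.0, 0.0, 1.0]], 'mount': [[0.9999995748080669, 0.0008643962147238901, 0.0003212520334661827, 0.0003990784803699077], [-0.0009202400658336633, 0.9578860370776555, 0.2871471628449169, -0.07804559886472526], [-5.951391660813522e-05, -0.2871473363812521, 0.9578864252442695, -0.15743675647756503], [0.0, 0.0, 0.0, 1.0]]}
```

View pics/side0.png

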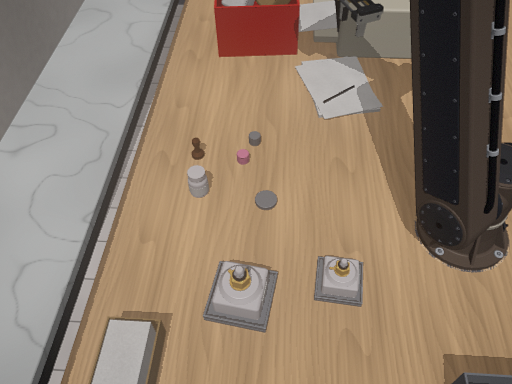

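View pics/top0.png

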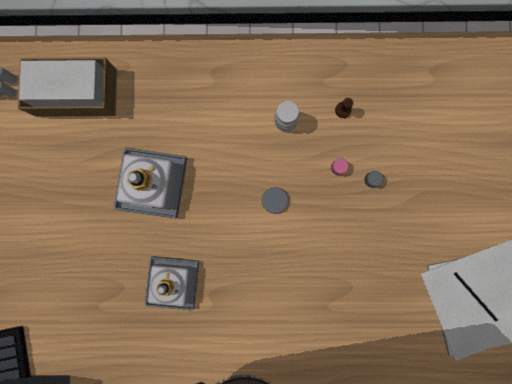

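View pics/wrist0.png

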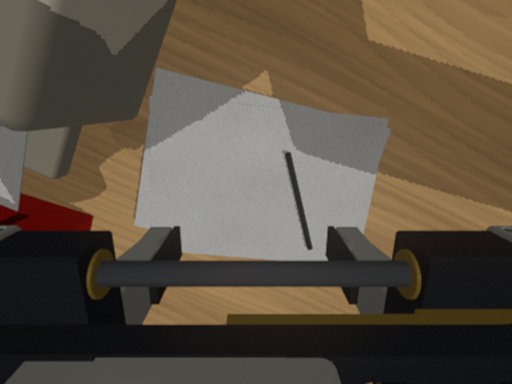

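The larger canister is at top (150,182) and side (241,292), and the smaller look-alike is at top (172,284). There are three cap-like things: grey at top (374,179), pink at top (340,167), and a wide flat lid at top (275,200). I'll check these in enlarged crops.

Run:
```python
import cv2,numpy as np
s=cv2.imread("pics/side0.png");t=cv2.imread("pics/top0.png")
f=lambda im,x,y,w,h,k:cv2.resize(im[y:y+h,x:x+w],None,fx=k,fy=k,interpolation=cv2.INTER_CUBIC)
cv2.imwrite("pics/a.png",f(t,105,140,90,80,7))
cv2.imwrite("pics/b.png",f(t,255,85,140,130,4.5))
cv2.imwrite("pics/c.png",f(s,200,250,85,80,7))
cv2.imwrite("pics/d.png",f(s,180,120,110,100,5.5))
```

```text
(no output)
```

View pics/a.png

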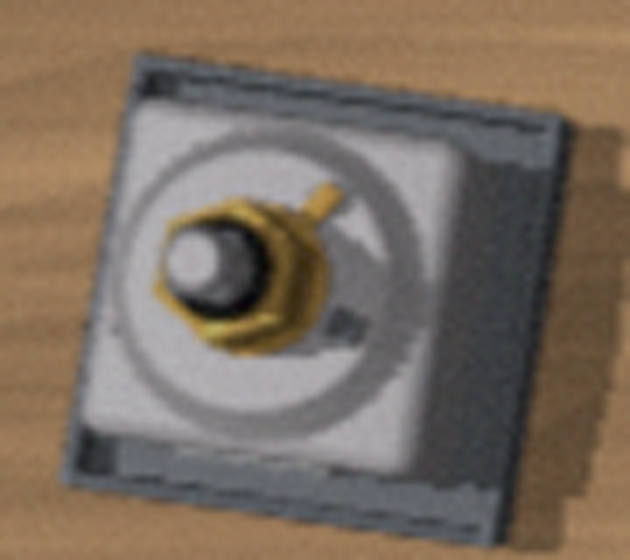

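View pics/b.png

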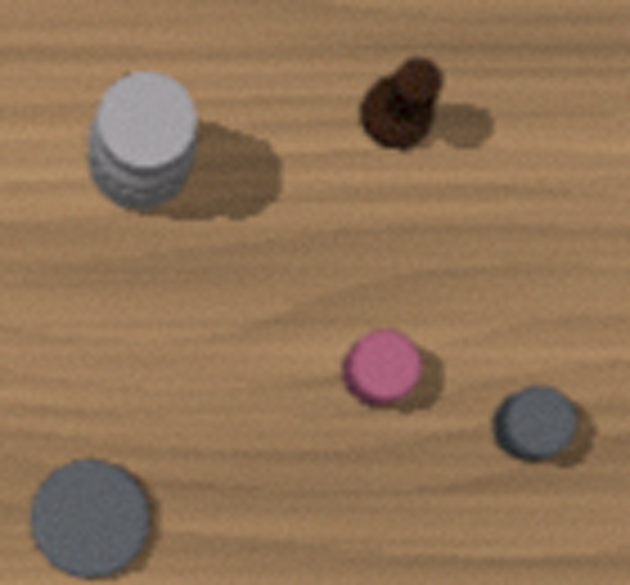

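View pics/c.png

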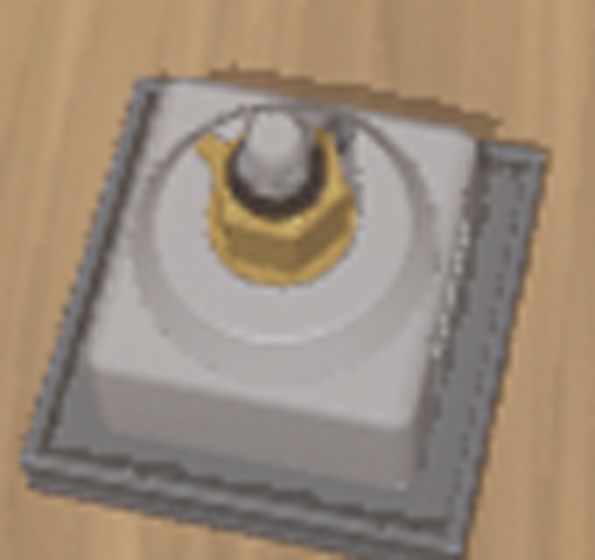

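View pics/d.png

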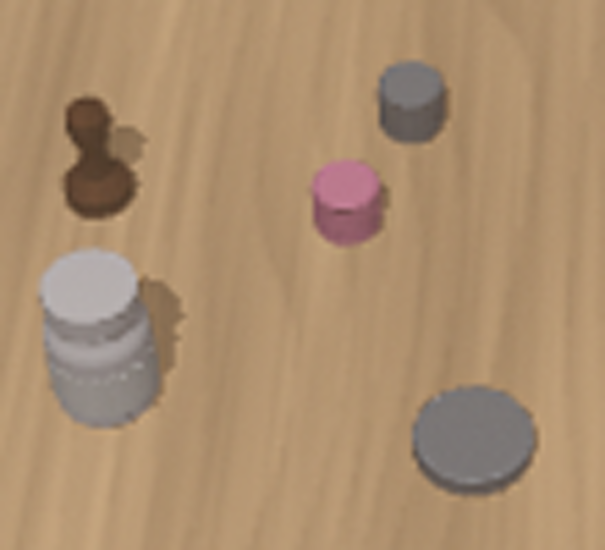

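```bash
cat > h.py <<'E'
import numpy as np
C=dict(side=(np.array([[450.0046,0,258.2701],[0,450.0046,188.3709],[0,0,1]]),np.array([[-0.9976212086836792,-0.0672979886544217,-0.01492999355606717],[-0.04304576884486527,0.7773412878783195,-0.627604639836442],[0.05384223035006356,-0.6254690263176464,-0.7783890488362396]]),np.array([0.5464315749795823,0.1158273539346567,1.2096548338491473])),
top=(np.array([[391.54465,0,262.1474],[0,391.54465,187.65599],[0,0,1]]),np.array([[-0.004300415815398738,-0.9999390337659735,-0.010170308500066704],[-0.996594432325409,0.005123099264995579,-0.0823000079703337],[0.08234709394878886,0.009781748570315184,-0.996555705173121]]),np.array([-0.044471131294500484,0.5571709896902908,0.9050321826464369])))
def atz(K,R,t,p,z):
    d=R.T@np.linalg.solve(K,[p[0],p[1],1]); o=-R.T@t
    return o+d*(z-o[2])/d[2]
def pt(cam,p,z): return atz(*C[cam],p,z)
def crop(u,v,x,y,k): return ((u+.5)/k-.5+x,(v+.5)/k-.5+y)
WK=np.array([[287.41167,0,253.386],[0,287.41167,192.2325],[0,0,1]])
WM=np.array([[0.9999995748080669,0.0008643962147238901,0.0003212520334661827,0.0003990784803699077],[-0.0009202400658336633,0.9578860370776555,0.2871471628449169,-0.07804559886472526],[-5.951391660813522e-05,-0.2871473363812521,0.9578864252442695,-0.15743675647756503],[0,0,0,1]])
from scipy.spatial.transform import Rotation as Ro
def wristcam(st):
    T=np.eye(4);T[:3,:3]=Ro.from_euler('xyz',st['eef_rot'],degrees=True).as_matrix();T[:3,3]=st['tcp_pos']
    I=np.linalg.inv(T@WM); return WK,I[:3,:3],I[:3,3]
def proj(K,R,t,X):
    c=K@(R@np.array(X)+t); return c[:2]/c[2]
E
python3 - <<'E'
from h import *
np.set_printoptions(precision=4,suppress=True)
print("spout",pt("top",crop(188,258,105,140,7),.143),pt("side",crop(277,125,200,250,7),.143))
print("lug",pt("top",crop(328,200,105,140,7),.088),pt("side",crop(207,146,200,250,7),.088))
print("stop",pt("top",crop(347,322,105,140,7),.093),pt("side",crop(343,128,200,250,7),.093))
print("cradle top",[pt("top",crop(u,v,105,140,7),.01)[:2] for u,v in((138,55),(570,120),(498,545),(65,480))])
print("cap",pt("top",crop(538,422,255,85,4.5),.032),pt("side",crop(413,84,180,120,5.5),.032))
print("pink",pt("top",crop(386,366,255,85,4.5),.032),pt("side",crop(348,185,180,120,5.5),.032))
print("lid",pt("top",crop(92,518,255,85,4.5),.014),pt("side",crop(475,433,180,120,5.5),.014))
print("jar",pt("top",crop(147,120,255,85,4.5),.085)); print("stamp",pt("top",crop(397,112,255,85,4.5),.015))
E
```

```text
spout [0.5718 0.2226 0.143 ] [0.5728 0.222  0.143 ]
lug [0.5962 0.1976 0.088 ] [0.6008 0.2011 0.088 ]
stop [0.557  0.1894 0.093 ] [0.5558 0.1944 0.093 ]
cradle top [array([0.6579, 0.2878]), array([0.6342, 0.1372]), array([0.4876, 0.1601]), array([0.5105, 0.3093])]
cap [ 0.5766 -0.3098  0.032 ] [ 0.5792 -0.3064  0.032 ]
pink [ 0.6065 -0.2314  0.032 ] [ 0.6091 -0.226   0.032 ]
lid [ 0.5286 -0.0777  0.014 ] [ 0.5306 -0.0721  0.014 ]
jar [ 0.7235 -0.1049  0.085 ]
stamp [ 0.7467 -0.2435  0.015 ]
```

Spout, lid and cap agree between the two cameras to about 5 mm, and the stop is 34.7 mm from the axis, as it must be. The grey, narrow, tall cap (top px 374,179) is at about (0.578,-0.308). The pink one is the decoy, and the wide one is the lid. Next I move above the larger canister.

{"method": "apply_moves", "body": {
  "plan": [
    [0, [0.84, 0.82, -0.05], 0],
    [0, [0.84, 0.82, -0.05], 0],
    [0, [0.84, 0.82, -0.05], 0],
    [0, [0.84, 0.82, -0.05], 0],
    [0, [0.84, 0.82, -0.05], 0],
    [0, [0.84, 0.82, -0.05], 0],
    [0, [0.84, 0.82, -0.05], 0],
    [0, [0.84, 0.82, -0.05], 0],
    [0, [0.84, 0.82, -0.05], 0],
    [0, [0.84, 0.82, -0.05], 0],
    [0, [0.84, 0.82, -0.05], 0],
    [0, [0.84, 0.82, -0.05], 0]
  ],
  "squeeze": 30
}}

```text
time_s: 1.65
tcp_pos: [0.518, 0.0573, 0.2568]
eef_rot: [180.0, -0.0, 115.3]
contact_force: [1.9, -0.1, 0.0]
gripper_width: 0.0876
```

{"method": "apply_moves", "body": {
  "plan": [
    [0, [0.84, 0.82, 0], 0],
    [0, [0.84, 0.82, 0], 0],
    [0, [0.84, 0.6, 0], 0],
    [0, [0, 0, 0], -0.9],
    [0, [0, 0, 0], -0.9],
    [0, [0, 0, 0], -0.9],
    [0, [0, 0, 0], -0.9],
    [0, [0, 0, 0], 0],
    [0, [0, 0, 0], 0]
  ]
}}

```text
time_s: 2.78
tcp_pos: [0.5654, 0.217, 0.2564]
eef_rot: [-180.0, -0.0, 136.7]
contact_force: [-0.0, -0.2, 0.3]
gripper_width: 0.088
```

```bash
cat > look.py <<'E'
import sys,cv2,json
from plant import get_state, viewer
from h import *
st=get_state(); c=viewer.capture("wrist"); n=sys.argv[1]
cv2.imwrite(f"pics/{n}.png",c["frame"])
json.dump({k:np.asarray(st[k]).tolist() for k in st},open(f"pics/{n}.json","w"))
for k in("time_s","tcp_pos","eef_rot","joints","contact_force","moment","gripper_width"): print(k,np.round(st[k],4))
E
python3 look.py w1
```

```text
time_s 2.775
tcp_pos [0.5654 0.217  0.2564]
eef_rot [-1.799874e+02 -5.100000e-03  1.367347e+02]
joints [ 3.94559e+01  1.30619e+01 -5.86220e+00 -3.60000e-03 -7.10891e+01
 -8.27201e+01]
contact_force [-0.0481 -0.1527  0.3147]
moment [ 0.0179  0.0195 -0.0154]
gripper_width 0.088
```

View pics/w1.png

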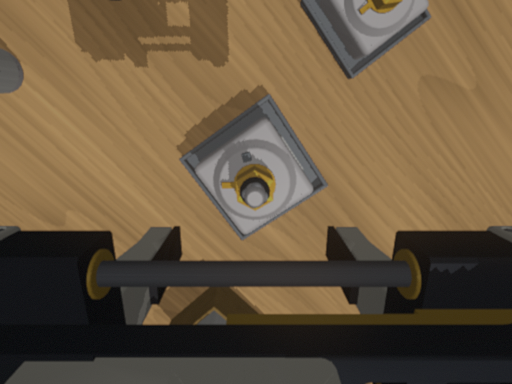

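Run:
```python
import cv2
s=cv2.imread("pics/w1.png")
cv2.imwrite("pics/w1c.png",cv2.resize(s[125:225,195:315],None,fx=6,fy=6,interpolation=cv2.INTER_CUBIC))
```

```text
(no output)
```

View pics/w1c.png

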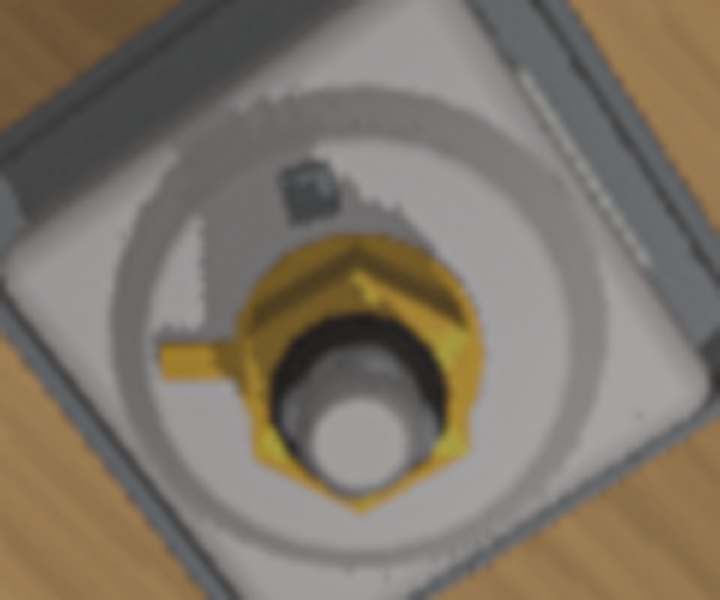

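Run:
```python
import json
from h import *
np.set_printoptions(precision=4,suppress=True)
cam=wristcam(json.load(open("pics/w1.json")))
q=lambda u,v,z:atz(*cam,crop(u,v,195,125,6),z)
s=q(360,443,.143);print(s)
for n,u,v,z in(("lugtip",161,360,.09),("lugtipmid",163,368,.088),("stop",308,192,.093),("cL",257,458,.115),("cR",464,449,.115),("cB",360,512,.115)):
    p=q(u,v,z);d=p-s;print(n,p,np.hypot(*d[:2]),np.degrees(np.arctan2(d[1],d[0])))
```

```text
[0.5707 0.225  0.143 ]
lugtip [0.5988 0.1988 0.09  ] 0.038487663830154985 -42.97137456907886
lugtipmid [0.6002 0.2005 0.088 ] 0.03844778618469576 -39.74233462826536
stop [0.5549 0.1943 0.093 ] 0.03458537222811672 -117.14601999071694
cL [0.5925 0.221  0.115 ] 0.022157549500078616 -10.654454528698295
cR [0.5637 0.2455 0.115 ] 0.021640121907266312 108.67239201942981
cB [0.5859 0.2415 0.115 ] 0.022410915452585407 47.152200199929894
```

Wrist view: spout tip at crop (360,443) → (0.5707,0.225), lug tip 38.5 mm out at -42°, stop 34.6 mm out at -117°. All of these match the given sizes. Hex flats lie at about 138°. I align, then go down with the tips at 98 mm, above the 93 mm stop block.

{"method": "apply_moves", "body": {
  "plan": [
    [0, [0, 0, 0], -0.28],
    [0, [0, 0.18, 0.6], 0],
    [0, [0, 0, 0.8], 0],
    [0, [0, 0, 0.8], 0],
    [0, [0, 0, 0.6], 0],
    [0, [0, 0, 0.37], 0],
    [0, [0, 0, 0], 0],
    [0, [0, 0, 0], 0]
  ]
}}

```text
time_s: 3.82
tcp_pos: [0.572, 0.224, 0.099]
eef_rot: [179.9, 0.0, 138.6]
contact_force: [-0.3, 0.8, 1.0]
gripper_width: 0.0879
```

```bash
python3 look.py w2
```

```text
time_s 3.825
tcp_pos [0.572 0.224 0.099]
eef_rot [1.799408e+02 2.890000e-02 1.385616e+02]
joints [ 3.95967e+01  2.10495e+01 -1.66143e+01  2.44000e-02 -5.22732e+01
 -8.10500e+01]
contact_force [-0.3299  0.7989  0.9997]
moment [0.039  0.0374 0.0162]
gripper_width 0.0879
```

View pics/w2.png

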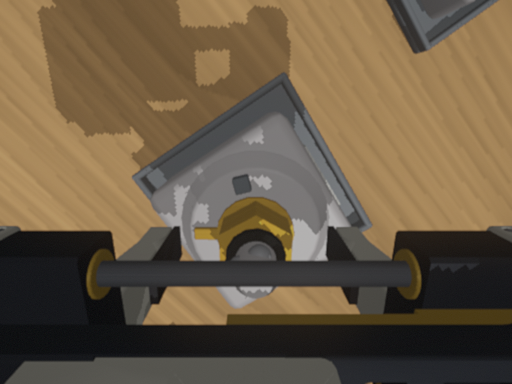

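The coupling (around 256,235) sits between the fingers, centred in x and the flats parallel. I close the gripper.

{"method": "apply_moves", "body": {
  "plan": [
    [255, [0, 0, 0], 0],
    [255, [0, 0, 0], 0],
    [255, [0, 0, 0], 0],
    [255, [0, 0, 0], 0],
    [255, [0, 0, 0], 0],
    [255, [0, 0, 0], 0],
    [255, [0, 0, 0], 0],
    [255, [0, 0, 0], 0]
  ]
}}

```text
time_s: 4.88
tcp_pos: [0.5709, 0.2241, 0.0981]
eef_rot: [-180.0, -0.0, 138.5]
contact_force: [-3.5, 2.7, 3.3]
gripper_width: 0.0399
```

{"method": "apply_moves", "body": {
  "plan": [
    [255, [0, 0, 0], 0.8],
    [255, [0, 0, 0], 0.8],
    [255, [0, 0, 0], 0.8],
    [255, [0, 0, 0], 0.8],
    [255, [0, 0, 0], 0.8],
    [255, [0, 0, 0], 0.8],
    [255, [0, 0, 0], 0.8],
    [255, [0, 0, 0], 0.8],
    [255, [0, 0, 0], 0.8],
    [255, [0, 0, 0], 0.8],
    [255, [0, 0, 0], 0]
  ]
}}

```text
time_s: 6.25
tcp_pos: [0.5706, 0.2249, 0.0981]
eef_rot: [-180.0, -0.1, 90.5]
contact_force: [-6.2, 6.5, 2.6]
gripper_width: 0.0394
```

```bash
python3 look.py w3
```

```text
time_s 6.25
tcp_pos [0.5706 0.2249 0.0981]
eef_rot [-1.799602e+02 -7.960000e-02  9.047430e+01]
joints [ 3.967820e+01  2.106950e+01 -1.667320e+01 -1.099000e-01 -5.223780e+01
 -1.291366e+02]
contact_force [-6.2284  6.54    2.6086]
moment [ 2.3811  2.5273 -0.1419]
gripper_width 0.0394
```

View pics/w3.png

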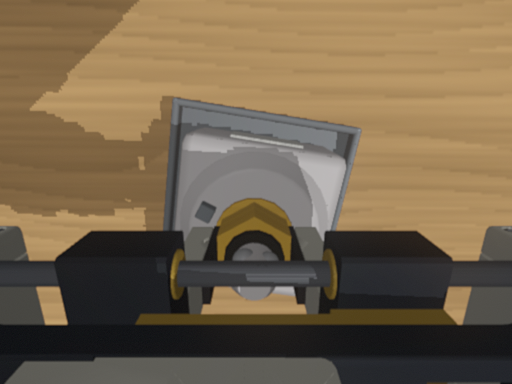

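{"method": "apply_moves", "body": {
  "plan": [
    [255, [0, 0, 0], 0.6],
    [255, [0, 0, 0], 0.6],
    [255, [0, 0, 0], 0]
  ]
}}

```text
time_s: 6.68
tcp_pos: [0.5706, 0.225, 0.0981]
eef_rot: [-180.0, -0.1, 83.3]
contact_force: [-7.5, 7.4, 3.2]
gripper_width: 0.0397
```

```bash
python3 look.py w4
```

```text
time_s 6.675
tcp_pos [0.5706 0.225  0.0981]
eef_rot [-1.799515e+02 -8.210000e-02  8.329620e+01]
joints [ 3.968450e+01  2.107100e+01 -1.666900e+01 -1.160000e-01 -5.223400e+01
 -1.363172e+02]
contact_force [-7.4579  7.3536  3.2259]
moment [ 2.6148  2.5345 -0.1349]
gripper_width 0.0397
```

{"method": "apply_moves", "body": {
  "plan": [
    [255, [0, 0, 0], 0.6],
    [255, [0, 0, 0], 0.4],
    [255, [0, 0, 0], 0]
  ]
}}

```text
time_s: 7.1
tcp_pos: [0.5713, 0.2251, 0.0981]
eef_rot: [180.0, -0.1, 77.5]
contact_force: [-4.4, 5.8, 0.2]
gripper_width: 0.0404
```

```bash
python3 look.py w5|egrep "rot|mom|wid|joints"
```

```text
eef_rot [ 1.799861e+02 -6.330000e-02  7.746020e+01]
joints [ 3.968650e+01  2.109110e+01 -1.666260e+01 -3.510000e-02 -5.218770e+01
moment [2.11   1.4757 1.1708]
gripper_width 0.0404
```

The moment jumped from 0.13 to 1.17 N m after a 61° turn, which means the lug is on the stop. I release, rise and check.

{"method": "apply_moves", "body": {
  "plan": [
    [0, [0, 0, 0], 0],
    [0, [0, 0, 0], 0],
    [0, [0, 0, 0], 0],
    [0, [0, 0, 0], 0],
    [0, [0, 0, 0], 0],
    [0, [0, 0, 0], 0],
    [0, [0, 0, -0.8], 0],
    [0, [0, 0, -1], 0],
    [0, [0, 0, -0.9], 0],
    [0, [0, 0, 0], 0]
  ]
}}

```text
time_s: 8.4
tcp_pos: [0.5732, 0.2248, 0.2376]
eef_rot: [179.7, -0.3, 77.4]
contact_force: [-0.6, 0.7, 0.1]
gripper_width: 0.0881
```

```bash
python3 look.py w6
python3 - <<'E'
import cv2
s=cv2.imread("pics/w6.png")
cv2.imwrite("pics/w6c.png",cv2.resize(s[105:225,195:325],None,fx=5,fy=5,interpolation=cv2.INTER_CUBIC))
E
```

```text
time_s 8.4
tcp_pos [0.5732 0.2248 0.2376]
eef_rot [179.6844  -0.3087  77.3587]
joints [ 3.959870e+01  1.435950e+01 -6.643500e+00  6.490000e-02 -6.855960e+01
 -1.422644e+02]
contact_force [-0.6412  0.7288  0.1438]
moment [-0.011  -0.0094  0.0067]
gripper_width 0.0881
```

View pics/w6c.png

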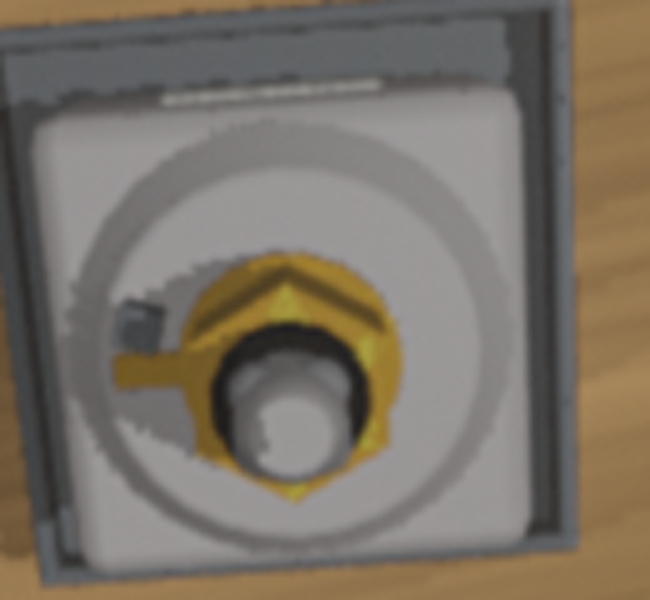

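The lug at crop (135,370) is touching the stop block at (140,325), so the coupling is tight. I now measure the spout from here, then go to the cap.

Run:
```python
import json
from h import *
np.set_printoptions(precision=4,suppress=True)
cam=wristcam(json.load(open("pics/w6.json")))
q=lambda u,v,z:atz(*cam,crop(u,v,195,105,5),z)
print(q(297,437,.143),q(292,390,.121), (q(204,458,.115)+q(386,446,.115))/2)
```

```text
[0.5714 0.2268 0.143 ] [0.5684 0.2266 0.121 ] [0.5829 0.224  0.115 ]
```

{"method": "apply_moves", "body": {
  "plan": [
    [0, [0, 0, 0], -1],
    [0, [0, 0, 0], -1],
    [0, [0, 0, 0], -1],
    [0, [0, 0, 0], -1],
    [0, [0, 0, 0], -1],
    [0, [0, 0, 0], -1],
    [0, [0, 0, 0], -1],
    [0, [0, 0, 0], -1],
    [0, [0, 0, 0], -1],
    [0, [0, 0, 0], -1],
    [0, [0, 0, 0], -1],
    [0, [0, 0, 0], -1]
  ]
}}

```text
time_s: 9.95
tcp_pos: [0.5707, 0.2234, 0.2314]
eef_rot: [-179.9, -0.1, 149.5]
contact_force: [-0.3, 0.4, 0.1]
gripper_width: 0.0874
```

{"method": "apply_moves", "body": {
  "plan": [
    [0, [0, 0, 0], -0.8],
    [0, [0, 0, 0], -0.8],
    [0, [-0.39, -0.99, 0], 0],
    [0, [-0.39, -0.99, 0], 0],
    [0, [-0.39, -0.99, 0], 0],
    [0, [-0.39, -0.99, 0], 0],
    [0, [-0.39, -0.99, 0], 0],
    [0, [-0.39, -0.99, 0], 0],
    [0, [-0.39, -0.99, 0], 0],
    [0, [-0.39, -0.99, 0], 0],
    [0, [-0.39, -0.99, 0], 0],
    [0, [-0.39, -0.99, 0], 0]
  ]
}}

```text
time_s: 11.45
tcp_pos: [0.5747, -0.3097, 0.2314]
eef_rot: [-180.0, -0.1, 158.9]
contact_force: [0.4, 1.1, -0.7]
gripper_width: 0.0878
```

{"method": "apply_moves", "body": {
  "plan": [
    [0, [0, 0, 0], 0],
    [0, [0, 0, 0], 0]
  ]
}}

```text
time_s: 11.7
tcp_pos: [0.5747, -0.3082, 0.2315]
eef_rot: [-180.0, -0.1, 158.9]
contact_force: [0.3, 0.4, -0.1]
gripper_width: 0.0875
```

```bash
python3 look.py w7
python3 - <<'E'
import cv2
s=cv2.imread("pics/w7.png")
cv2.imwrite("pics/w7c.png",cv2.resize(s[125:265,175:335],None,fx=4,fy=4,interpolation=cv2.INTER_CUBIC))
E
```

```text
time_s 11.7
tcp_pos [ 0.5747 -0.3082  0.2315]
eef_rot [-1.799995e+02 -1.400000e-01  1.588737e+02]
joints [-1.11145e+01  1.83386e+01 -1.88100e+00 -2.54000e-02 -6.99185e+01
 -1.00030e+01]
contact_force [ 0.3385  0.3776 -0.1401]
moment [0.0449 0.0396 0.0083]
gripper_width 0.0875
```

View pics/w7.png

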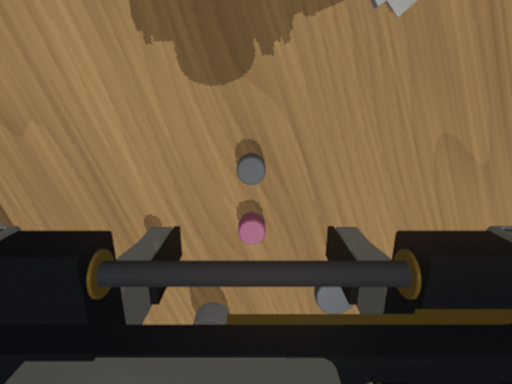

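View pics/w7c.png

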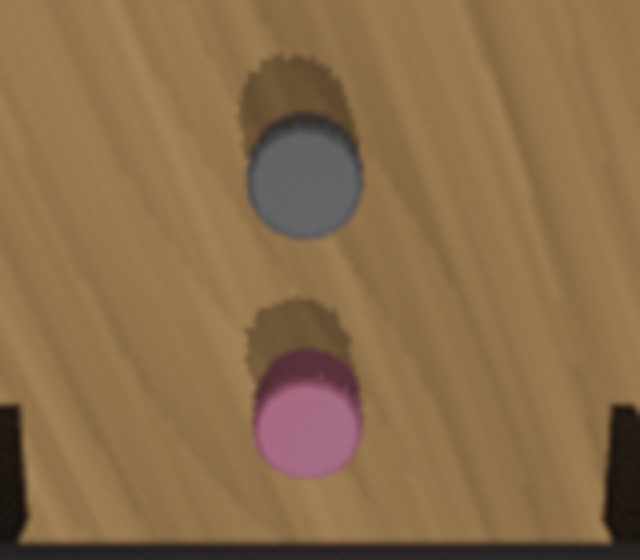

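Grey cap's top centre is at w7 px (251,170); the pink decoy is at (252,228). The grey one is the target.

Run:
```python
import json
from h import *
np.set_printoptions(precision=4,suppress=True)
st=json.load(open("pics/w7.json"));cam=wristcam(st)
q=lambda u,v,z:atz(*cam,crop(u,v,175,125,4),z)
p=q(306,182,.032);print(p,"diam",np.linalg.norm(q(248,182,.032)-q(363,182,.032)))
print("pink",q(307,430,.032))
d=Ro.from_euler('xyz',st['eef_rot'],degrees=True).as_matrix().T@(p-np.array(st['tcp_pos']));print(d/0.05)
```

```text
[ 0.5764 -0.3092  0.032 ] diam 0.0364329389715295
pink [ 0.607  -0.2293  0.032 ]
[-0.0475 -0.0059  3.9899]
```

{"method": "apply_moves", "body": {
  "plan": [
    [0, [-0.05, 0, 0.9], 0],
    [0, [0, 0, 0.9], 0],
    [0, [0, 0, 0.9], 0],
    [0, [0, 0, 0.8], 0],
    [0, [0, 0, 0.5], 0],
    [0, [0, 0, 0.35], 0],
    [0, [0, 0, 0.2], 0],
    [0, [0, 0, 0], 0],
    [0, [0, 0, 0], 0]
  ],
  "squeeze": 38
}}

```text
time_s: 12.88
tcp_pos: [0.5785, -0.3093, 0.0066]
eef_rot: [180.0, 0.1, 159.0]
contact_force: [0.6, 0.1, -0.4]
gripper_width: 0.0874
```

{"method": "apply_moves", "body": {
  "plan": [
    [255, [0, 0, 0], 0],
    [255, [0, 0, 0], 0],
    [255, [0, 0, 0], 0],
    [255, [0, 0, 0], 0],
    [255, [0, 0, 0], 0],
    [255, [0, 0, 0], 0],
    [255, [0, 0, 0], 0],
    [255, [0, 0, 0], 0]
  ]
}}

```text
time_s: 13.88
tcp_pos: [0.5778, -0.3091, 0.0055]
eef_rot: [-180.0, -0.0, 158.9]
contact_force: [-0.2, -0.8, 0.3]
gripper_width: 0.0371
```

```bash
python3 look.py w8
```

```text
time_s 13.875
tcp_pos [ 0.5778 -0.3091  0.0055]
eef_rot [-1.799997e+02 -5.500000e-03  1.589341e+02]
joints [-1.11305e+01  3.04542e+01 -1.56079e+01 -9.00000e-04 -4.39433e+01
 -9.93470e+00]
contact_force [-0.203  -0.7865  0.3004]
moment [-0.0119  0.0581 -0.0225]
gripper_width 0.0371
```

View pics/w8.png

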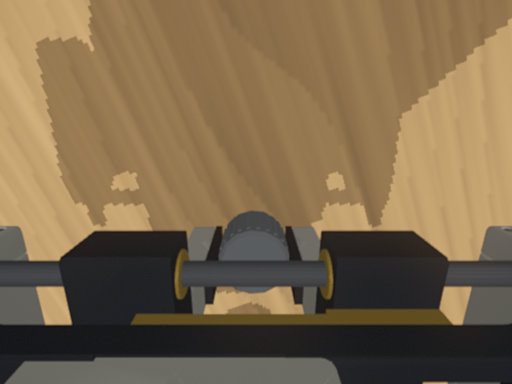

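Cap is held (37.1 mm, cap 38 nominal). I measure its offset in the hand.

Run:
```python
import cv2
s=cv2.imread("pics/w8.png")
cv2.imwrite("pics/w8c.png",cv2.resize(s[200:305,200:310],None,fx=6,fy=6,interpolation=cv2.INTER_CUBIC))
```

```text
(no output)
```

View pics/w8c.png

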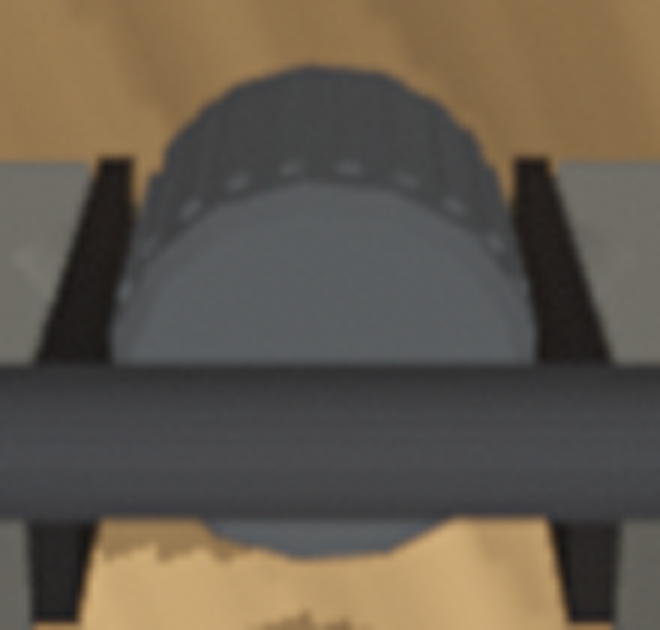

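Run:
```python
import json
from h import *
np.set_printoptions(precision=4,suppress=True)
st=json.load(open("pics/w8.json"));cam=wristcam(st)
R=Ro.from_euler('xyz',st['eef_rot'],degrees=True).as_matrix()
q=lambda u,v,z:R.T@(atz(*cam,crop(u,v,200,200,6),z)-np.array(st['tcp_pos']))
for u,v in((325,180),(325,558),(112,345),(537,345)):print(q(u,v,.032))
print(q(320,66,0.0))
```

```text
[ 0.0006 -0.0195 -0.0265]
[ 0.0007  0.0169 -0.0265]
[-0.0175 -0.0042 -0.0265]
[ 0.0187 -0.0043 -0.0265]
[ 0.0002 -0.0176  0.0055]
```

{"method": "apply_moves", "body": {
  "plan": [
    [255, [0, 0, -0.4], 0],
    [255, [0, 0, -0.9], 0],
    [255, [0, 0, -0.9], 0],
    [255, [0, 0, -0.9], 0],
    [255, [0, 0, -0.8], 0],
    [255, [0, 0, 0], 0]
  ]
}}

```text
time_s: 14.68
tcp_pos: [0.5796, -0.3098, 0.2049]
eef_rot: [180.0, 0.4, 159.0]
contact_force: [0.4, -0.5, -0.1]
gripper_width: 0.0376
```

{"method": "apply_moves", "body": {
  "plan": [
    [255, [0.39, 0.99, 0], 0],
    [255, [0.39, 0.99, 0], 0],
    [255, [0.39, 0.99, 0], 0],
    [255, [0.39, 0.99, 0], 0],
    [255, [0.39, 0.99, 0], 0],
    [255, [0.39, 0.99, 0], 0],
    [255, [0.39, 0.99, 0], 0],
    [255, [0.39, 0.99, 0], 0],
    [255, [0.39, 0.99, 0], 0],
    [255, [0.39, 0.99, 0], 0],
    [255, [0, 0, 0], 0],
    [255, [0, 0, 0], 0]
  ]
}}

```text
time_s: 16.18
tcp_pos: [0.5732, 0.2228, 0.1996]
eef_rot: [-179.9, -0.1, 159.0]
contact_force: [0.4, -0.7, 0.1]
gripper_width: 0.0376
```

```bash
python3 look.py w9
python3 - <<'E'
import cv2
from plant import viewer
s=cv2.imread("pics/w9.png")
cv2.imwrite("pics/w9c.png",cv2.resize(s[180:305,180:330],None,fx=5,fy=5,interpolation=cv2.INTER_CUBIC))
E
```

```text
time_s 16.175
tcp_pos [0.5732 0.2228 0.1996]
eef_rot [-1.799272e+02 -5.610000e-02  1.589754e+02]
joints [ 3.94057e+01  1.60466e+01 -9.40520e+00 -1.42000e-02 -6.46392e+01
 -6.04242e+01]
contact_force [ 0.4373 -0.7239  0.1389]
moment [-0.0079  0.0844  0.0129]
gripper_width 0.0376
```

View pics/w9c.png

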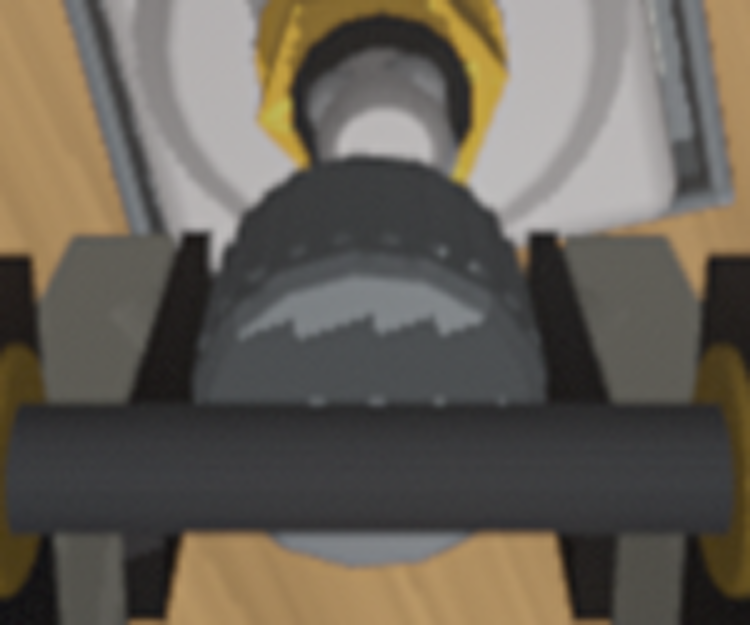

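{"method": "apply_moves", "body": {
  "plan": [
    [255, [0.045, 0.03, 0.3], 0],
    [255, [0, 0, 0.3], 0],
    [255, [0, 0, 0.3], 0],
    [255, [0, 0, 0], 0],
    [255, [0, 0, 0], 0]
  ]
}}

```text
time_s: 16.85
tcp_pos: [0.5724, 0.2251, 0.1557]
eef_rot: [-180.0, 0.0, 158.9]
contact_force: [0.2, 0.2, 0.1]
gripper_width: 0.0372
```

```bash
python3 look.py w10
python3 - <<'E'
import cv2
from plant import viewer
s=cv2.imread("pics/w10.png")
cv2.imwrite("pics/w10c.png",cv2.resize(s[180:305,180:330],None,fx=5,fy=5,interpolation=cv2.INTER_CUBIC))
s=viewer.capture("side")["frame"]
cv2.imwrite("pics/s10.png",s)
cv2.imwrite("pics/s10c.png",cv2.resize(s[225:335,190:300],None,fx=5,fy=5,interpolation=cv2.INTER_CUBIC))
E
```

```text
time_s 16.85
tcp_pos [0.5724 0.2251 0.1557]
eef_rot [-1.799951e+02  1.390000e-02  1.589391e+02]
joints [ 3.96418e+01  1.80135e+01 -1.27667e+01  1.69000e-02 -5.92173e+01
 -6.07113e+01]
contact_force [0.2088 0.2363 0.0625]
moment [ 0.0528  0.0024 -0.0623]
gripper_width 0.0372
```

View pics/w10c.png

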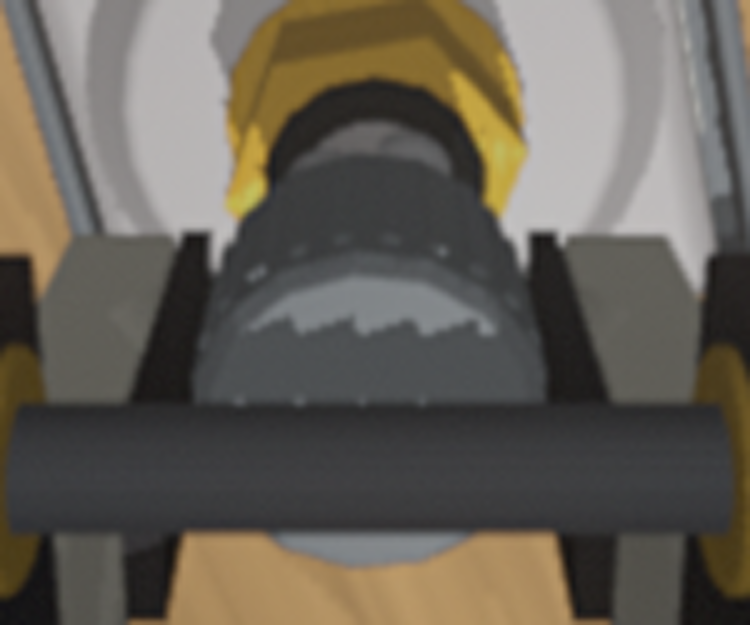

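View pics/s10c.png

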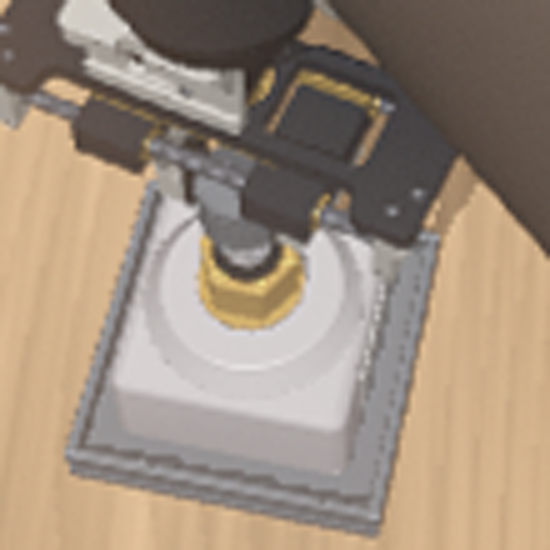

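```bash
python3 - <<'E'
from h import *
f=lambda x,y,z:(np.array(proj(*C['side'],[x,y,z]))-[190,225]+.5)*5-.5
for z in(.115,.121,.143,.150,.182):print(z,f(.5717,.2249,z),f(.5724,.2251,z))
print(f(.5817,.2249,.15)-f(.5717,.2249,.15),f(.5717,.2349,.15)-f(.5717,.2249,.15))
E
python3 - <<'E'
import cv2
s=cv2.imread("pics/s10.png")
cv2.imwrite("pics/s10d.png",cv2.resize(s[250:300,215:265],None,fx=12,fy=12,interpolation=cv2.INTER_CUBIC))
E
```

```text
0.115 [252.56875431 250.63374122] [250.97546361 250.95027199]
0.121 [251.94668946 244.2133926 ] [250.34594416 244.5308355 ]
0.143 [249.6154925  220.15304401] [247.98680648 220.47385921]
0.15 [248.85671502 212.32168051] [247.21893309 212.64357773]
0.182 [245.2781133  175.38683262] [243.5974224  175.71372944]
[-22.77043652  -1.20013521] [-2.15534981 20.42617118]
```

View pics/s10d.png

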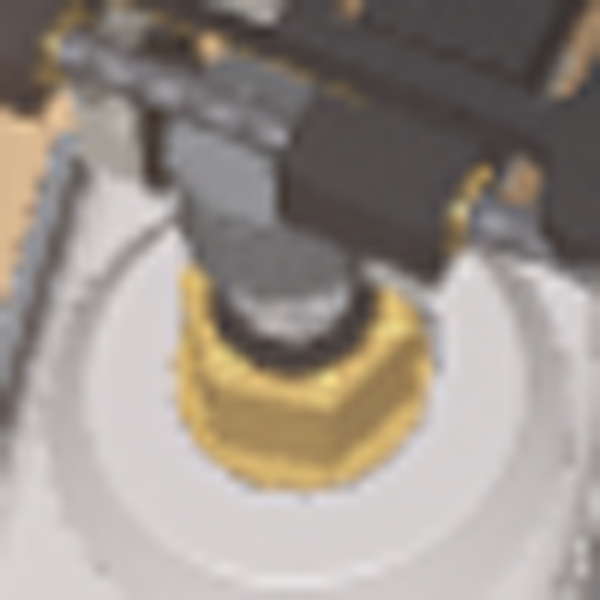

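Wrist and side views both put the cap about 1 mm toward tool -x of the spout axis, and the rim height agrees. I correct by 1 mm and start the descent gently.

{"method": "apply_moves", "body": {
  "plan": [
    [255, [0.02, 0, 0], 0],
    [255, [0, 0, 0.1], 0],
    [255, [0, 0, 0.1], 0],
    [255, [0, 0, 0.06], 0],
    [255, [0, 0, 0], 0]
  ]
}}

```text
time_s: 17.58
tcp_pos: [0.5711, 0.2253, 0.1421]
eef_rot: [-180.0, -0.0, 158.9]
contact_force: [-0.6, 0.2, -0.0]
gripper_width: 0.0377
```

{"method": "apply_moves", "body": {
  "plan": [
    [255, [0, 0, 0.06], 0],
    [255, [0, 0, 0.06], 0],
    [255, [0, 0, 0], 0]
  ]
}}

```text
time_s: 17.95
tcp_pos: [0.5717, 0.2251, 0.1377]
eef_rot: [180.0, 0.1, 158.9]
contact_force: [-2.5, -2.5, 6.8]
gripper_width: 0.0374
```

{"method": "apply_moves", "body": {
  "plan": [
    [255, [0, 0, 0.06], 0],
    [255, [0, 0, 0.06], 0],
    [255, [0, 0, 0], 0]
  ]
}}

```text
time_s: 18.32
tcp_pos: [0.5707, 0.2248, 0.1291]
eef_rot: [-179.9, -0.1, 158.9]
contact_force: [3.7, -3.2, -9.1]
gripper_width: 0.0378
```

It clicked: the force rose to +6.8 N, then fell to -9.1 N as the cap was drawn down. I press on against the seal.

{"method": "apply_moves", "body": {
  "plan": [
    [255, [0, 0, 0.05], 0],
    [255, [0, 0, 0.05], 0],
    [255, [0, 0, 0], 0],
    [255, [0, 0, 0], 0]
  ]
}}

```text
time_s: 18.82
tcp_pos: [0.5713, 0.2256, 0.126]
eef_rot: [180.0, 0.0, 158.9]
contact_force: [-0.9, -1.3, 3.7]
gripper_width: 0.0372
```

{"method": "apply_moves", "body": {
  "plan": [
    [255, [0, 0, 0.04], 0],
    [255, [0, 0, 0], 0],
    [255, [0, 0, 0], 0]
  ]
}}

```text
time_s: 19.2
tcp_pos: [0.5714, 0.2257, 0.1242]
eef_rot: [180.0, 0.0, 159.0]
contact_force: [-2.7, -0.5, 5.4]
gripper_width: 0.0371
```

Seal contact, and the force is climbing. I continue until the hard stop shows.

{"method": "apply_moves", "body": {
  "plan": [
    [255, [0, 0, 0.03], 0],
    [255, [0, 0, 0.03], 0],
    [255, [0, 0, 0], 0],
    [255, [0, 0, 0], 0]
  ],
  "squeeze": 50
}}

```text
time_s: 19.7
tcp_pos: [0.5715, 0.2257, 0.1224]
eef_rot: [179.9, 0.1, 159.0]
contact_force: [-6.7, -0.6, 14.6]
gripper_width: 0.0372
```

{"method": "apply_moves", "body": {
  "plan": [
    [255, [0, 0, 0.03], 0],
    [255, [0, 0, 0], 0],
    [255, [0, 0, 0], 0]
  ]
}}

```text
time_s: 20.08
tcp_pos: [0.5715, 0.2258, 0.1222]
eef_rot: [179.9, 0.1, 159.0]
contact_force: [-10.5, -2.6, 24.1]
gripper_width: 0.0373
```

Hard stop: the TCP stays at 0.1222 (rim about 117 mm) while the force climbs to 24 N. I take one check look.

{"method": "apply_moves", "body": {
  "plan": [
    [255, [0, 0, 0], 0],
    [255, [0, 0, 0], 0],
    [255, [0, 0, 0], 0],
    [255, [0, 0, 0], 0]
  ]
}}

```text
time_s: 20.58
tcp_pos: [0.5715, 0.2257, 0.1222]
eef_rot: [179.9, 0.1, 159.0]
contact_force: [-10.5, -2.2, 23.9]
gripper_width: 0.0372
```

```bash
python3 look.py w11
python3 - <<'E'
import cv2,numpy as np
from plant import viewer
w=cv2.imread("pics/w11.png")
a=cv2.resize(w[150:305,170:335],None,fx=2.4,fy=2.4,interpolation=cv2.INTER_CUBIC)
s=viewer.capture("side")["frame"]
b=cv2.resize(s[240:320,200:285],(a.shape[1],a.shape[0]),interpolation=cv2.INTER_CUBIC)
cv2.imwrite("pics/f11.png",np.hstack([a,b]))
E
```

```text
time_s 20.575
tcp_pos [0.5715 0.2257 0.1222]
eef_rot [1.799085e+02 9.620000e-02 1.589894e+02]
joints [ 3.97648e+01  1.96658e+01 -1.52208e+01  4.80000e-02 -5.49866e+01
 -6.08028e+01]
contact_force [-10.4893  -2.1693  23.9263]
moment [-7.3540e-01  4.0039e+00  2.4000e-03]
gripper_width 0.0372
```

View pics/f11.png

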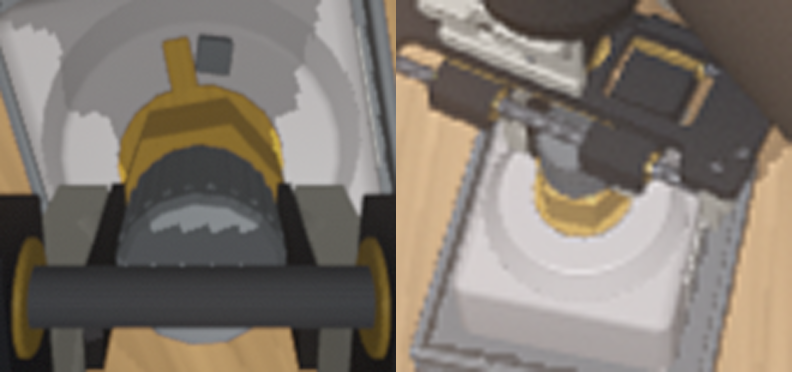

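The cap sits down on the coupling with the seal hidden. The lug at (180,62) looks very close to the stop block at (214,55); I measure that gap.

Run:
```python
import cv2
for n,b in(("w11",(155,190,230,280)),("w6",(160,190,205,250))):
    w=cv2.imread(f"pics/{n}.png"); y0,y1,x0,x1=b
    cv2.imwrite(f"pics/{n}z.png",cv2.resize(w[y0:y1,x0:x1],None,fx=12,fy=12,interpolation=cv2.INTER_CUBIC))
```

```text
(no output)
```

View pics/w11z.png

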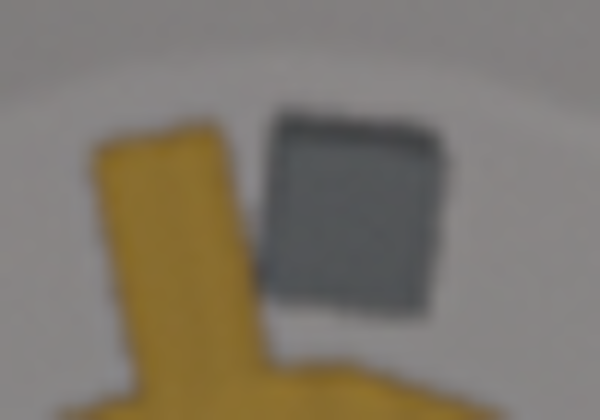

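View pics/w6z.png

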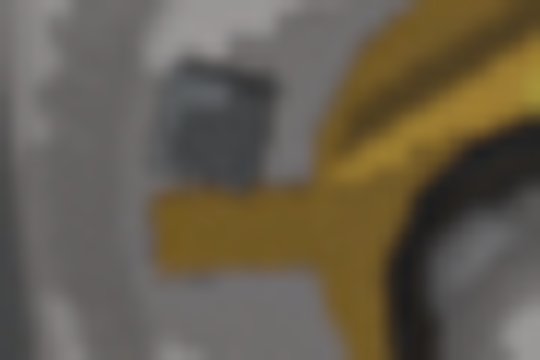

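The lug touches the block's inner corner, so the coupling is still tight after the press. I hand in.

Run:
```python
from plant import close_job,get_state
s=get_state(); print(s["time_s"],s["tcp_pos"],s["contact_force"],s["gripper_width"])
print(close_job())
```

```text
20.675 [0.57154048 0.22575805 0.12226881] [-11.04956666  -2.36005031  23.27033928] 0.03760239770739362
the job is handed in; nothing more can be done
None
```

I turned the coupling clockwise about 61° until its lug met the stop block. Then I put the grey narrow cap on the spout, pressed it through the click and down to the hard stop, and handed in at 20.7 s with the gripper still holding it down.

- **Coupling:** the turning moment jumped from 0.13 to 1.17 N m at the stop. The last close-up, taken after the press, shows the lug touching the block's corner.
- **Click and seal:** the push rose to 6.8 N and then dropped to -9.1 N at the click. The TCP then stopped at 122.2 mm under about 24 N. That puts the rim at about 117 mm, so the seal should be fully squeezed.
- **Centring:** the TCP is within about 1 mm of my measured spout axis (0.5717, 0.2249), and the tool is within 0.1° of vertical. The wrist showed a sideways force of about 11 N at the end.
- **Not checked directly:** I could not see the seal itself under the cap. I did not look at the other items again at the end, but I never reached for them or touched them as far as I could tell.

My position estimates from the different cameras disagreed by up to about 5 mm. I corrected for this by measuring again from the wrist view and from where the jaws centred on the coupling.

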